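# Set and start the sprung-dial timer

## Task

Set the light free-standing timer for the glue to dry: grip its bar knob, press down firmly on it (about 20 N, never more than 25 N) so that the timer stays put on its smooth plate instead of spinning, and turn the knob clockwise until its pointer stands at the small round pin on the dial's rim. Then let go of the knob, press the start button fully down and take the hand away. The timer must not slide or turn on the plate, the pin must stay where it is, and the things standing around are left alone.

Things in the scene. Friction and masses are not known exactly. Their poses are not given: they have to be found in the camera images.
- timer: grey flat desk timer, 134 x 90 x 34 mm, about 0.2 kg, loose on the plate on three small feet. Origin at foot level, z up; housing spans x -72 to 62, y -45 to 45 mm. Dial axis vertical at x 22, y 0; start button at x -43, y 0 over a foot. The knob turns stiffly (0.25 N m): pressed down with less than some 10 to 17 N (it varies), the whole timer spins with it.
- plate: smooth steel plate 180 x 140 mm, its top 6 mm above the worktop, fixed, on a thin cutting mat; the timer stands on it; origin under its centre at worktop height
- dial_grip (a point): middle of the bar knob, on the dial's axis, some 65 mm above the plate; x axis along the bar to its pointer end. Bar 44 mm long, 14 thick, 26 tall, on a round skirt of 48 mm diameter, top 12 mm below this point. Pressed down, the knob first slides through 1 to 4 mm of play (unknown, 1.5 N drag, stays taken up), then gives roughly 10 N per mm on a stiff spring: judge the press by force.
- pointer (a point): a point on the pointer's line (white nose at one end of the bar), 32 mm from the dial's axis, turning with the knob
- index_mark (a point): the point 32 mm from the dial's axis in line with the pin, where the pointer must stand. The pin is an upright brass stub, 6 mm diameter, 37.5 mm from the axis, its top 5 mm above the housing top (the skirt's top starts 17 to 20 mm above the housing). Set elsewhere each time; it can be pushed round, but must be left there.
- timer_dial (a joint): angle of the knob in the timer, rad; grows clockwise seen from above; at 0 the pointer points to the timer's +y (left seen from the button side). Stops at -0.2 and 2.2. It stays where it is left.
- timer_index (a joint): angle of the pin round the same axis, same zero and sense: the pointer stands at the pin when timer_dial equals timer_index (0.7 to 1.4 rad beyond the knob's start)
- start_top (a point): centre of the top of the start button: a white round cap of 24 mm diameter, 10 mm above the housing top; pressed straight down against a spring
- timer_start (a joint): travel of the start button, m: 0 up, 0.005 fully down; about 1 N to start, 6 N fully down; springs back
- front_edge (a point): middle of the housing's end wall on the button side, 19 mm above the plate
- rear_edge (a point): middle of the housing's end wall on the dial side, 19 mm above the plate
- glue_bottle: glue bottle, 33 mm wide, 84 mm tall, standing beside the plate; origin under its centre
- paint_tin: small round tin, 33 mm wide, 28 mm tall, beside the plate; origin under its centre
- track_rubber: brown cleaning block 24 x 60 x 18 mm, beside the plate; origin under its centre

How it is judged (in metres and radians):
On the way, in this order (a step that is already met when the one before it is completed fails the run):
1. the pointer stands at the pin (horizontal distance between pointer and index_mark below 0.0035 m), for 0.2 s.
2. then, with the pointer still at the pin, the start button is pressed fully down (value of joint timer_start above 0.0042 m and horizontal distance between pointer and index_mark below 0.0035 m), for 0.05 s.
At the end, for the whole second after the job is handed in: the pointer stands within 3.5 mm (about 0.11 rad) of the pin's mark, the start button has been pressed and is up again, and the timer rests upright on the plate with both end walls within 16 mm of where they began (horizontal distance between pointer and index_mark below 0.0035 m and value of joint timer_start below 0.001 m and angle between timer's own z axis and vertical below 0.05 rad and distance of each of front_edge, rear_edge from where it was at the start of the episode below 0.016 m and linear speed of timer below 0.01 m/s); the robot touches nothing.
It fails at once if the timer slides or turns on the plate (an end wall moves more than 16 mm) (distance of any of front_edge, rear_edge from where it was at the start of the episode above 0.016 m).
It fails at once if the timer is pressed on the plate with more than 28 N (25 N and its own weight) (contact force between timer and plate above 28 N).
It fails at once if the timer is tipped (angle between timer's own z axis and vertical above 0.12 rad).
It fails at once if the pin is pushed from its place (by more than 15 mm) (distance of index_mark from where it was at the start of the episode above 0.015 m).
It fails at once if a neighbour is moved by more than 15 mm (distance of any of glue_bottle, paint_tin, track_rubber from where it was at the start of the episode above 0.015 m).
It also fails if it takes over 59 s, if anything falls off the work surface, if the arm or the gripper's body presses on something with over 40 N, if the wrist force passes 120 N, or if a joint passes its speed limit or range.

## Robot

A 6-joint arm with a two-finger parallel gripper is mounted at the origin on a cart in front of the work surface, level with it; the furniture and walls round the work are solid. World frame = base frame: x ahead of the robot, y to its left, z up, the work surface at z = 0. Lengths are in m, angles in degrees, forces in N, time in s.
With the tool pointing down it reaches from about 0.275 to 0.775 m from the base axis. Payload 14.6 kg.
Tool frame: the origin (TCP) lies at the very end of the fingers, on their centre line; the grasp point (between the pads) lies 19 mm behind it; z points along the fingers, y is the line along which they close (so a half turn about z gives the same grasp; the last joint's range is limited). The gripper opens to 85 mm and grips with 20 to 120 N. Pads are 22 mm wide; open, the fingers measure 114 mm over their backs; the gripper's body (76 mm by 85 mm) begins 54 mm behind the grasp point. The pads swing forward as they close: fully open they stand 13 mm farther back than shut.
Start: joints at [-77.538, 15.075, -2.767, 72.158, 0, 81.102], TCP at [0.191, -0.489, 0.231] pointing down, gripper open.
Joint ranges: [-151.79, 151.79], [-50.71, 97.33], [-67.44, 78.34], [-121.81, 120.89], [-77.56, 73.72], [-180, 180]. Speed limits (degrees/s): [108.29, 108.29, 147.25, 159.86, 180, 180].

## Interface

Orientations are given as a 3x3 rotation matrix whose columns are the frame's x, y, z axes.
In Python, from cell import ctrl, cam gives the robot as it stands (ctrl), with the cameras (cam).
- The arm moves only by the shell command python3 drive.py FILE [FORCE], which reads ROWS from the file FILE. ROWS is a JSON list of rows, 1 to 12 of them, each an object with the fields finger_gap (the opening from 0.0 (shut) to 1.0 (fully open)), d (a list: dx, dy, dz in shares of the most that a row can go, 1 being 50 mm), rot (a list: a rotation vector rx, ry, rz in shares of 180 degrees (1.0 is 180 degrees)); a field left out counts as zero (the opening has to be given); each row shifts and turns the commanded pose from where the row before left it, along the tool's axes as they then stand; what a row does not reach is not made up. A row lasts 1/10 s, in which the tool goes at most 0.05 m and 8.59 degrees, less where a joint would pass 70% of its speed; a pose out of reach is approached as far as the arm can. The fingers move at their own pace and stop on an object; FORCE is the grip in N (left out, the last holds). Time passes only in rows, so rows that do not move let the fingers close. It prints the time, the measured TCP pose, the force, the opening and the grip force at its end. Input that does not fit is refused with a message, and nothing moves.
- ctrl.state(): the state, without advancing time (a new reading comes with each control period).
- cam.get_image(name): name is "scene" or "top" or "wrist"; returns a dict with "color" (400x640x3 uint8, red, green, blue), "fx", "fy", "cx", "cy" (pixels), "camera_from_world" (4x4, takes a point from world to camera coordinates). Camera axes: x right, y up, looking along -z (the intrinsics and any distortion apply to the point x, -y, -z); pixel columns grow to the right and rows downward; lengths in m; the calibration is good to about 2 mm. A picture is of the moment at which its call begins. There is no depth.
- ctrl.finish_job(): hands the job in; it is judged then, once.
The state is a dict: "time_s": time; "q": joint angles; "joint_velocities": joint speeds; "joint_torque": joint torques, N m; "ee_pos": TCP position; "tool_rot": TCP orientation; "ft_force": force on the tool from outside, world axes, zero at the start; "moment": the same for the moment, N m; "finger_gap": opening from 0.0 (shut) to 1.0 (fully open); "grasp_force": force on a finger pad.
Only numpy, scipy, OpenCV 4.12 (cv2) and the standard library are available. Lean on these libraries where they do the work, as an engineer would, in place of code of your own. Each camera call takes 0.05 s, during which the arm holds its last target. There are 200 camera calls.

## Working session

There is one attempt and no reset: what is moved stays moved. The work goes in short steps, Python scripts to look and compute and a shell command to move; the robot and the scene stay as the last step left them, time stands still between calls to the robot, and variables do not carry over. Pictures are saved under pics/ and viewed, at most 10 in all, crops included, and the job is handed in when it is done.

```bash
ls; mkdir -p pics; python3 - <<'E'
from cell import ctrl, cam
import cv2,numpy as np
s=ctrl.state();print(s)
for n in("top","scene"):
    im=cam.get_image(n);cv2.imwrite(f"pics/{n}0.png",im["color"][:,:,::-1])
    print(n,{k:np.round(v,4).tolist() if k!="color" else 0 for k,v in im.items()})
E
```

```text
cell.py
drive.py
pics
{'time_s': 0.0, 'q': array([-7.75392731e+01,  1.50962826e+01, -2.80685001e+00,  7.21580129e+01,
        1.11569238e-03,  8.11008841e+01]), 'joint_velocities': array([-0.02014074,  0.10351876, -0.02613948,  0.0525378 , -0.03576671,
        0.02815763]), 'joint_torque': array([-9.96513554e-04, -6.37622738e+01,  3.84564078e+01,  1.36075693e-02,
       -1.42256476e-04, -6.16705535e-06]), 'ee_pos': array([ 0.19114326, -0.48864519,  0.23082841]), 'tool_rot': array([[ 9.31311343e-01,  3.64224021e-01, -2.11254477e-04],
       [ 3.64224035e-01, -9.31310774e-01,  1.04625443e-03],
       [ 1.84327423e-04, -1.05133257e-03, -9.99999430e-01]]), 'ft_force': array([ 0.1022464 ,  0.00312562, -0.2872528 ]), 'moment': array([-0.00298218, -0.02985425, -0.01734467]), 'grasp_force': 0.0, 'finger_gap': 0.9970906086813714}
top {'color': 0, 'fx': 412.7627, 'fy': 412.7627, 'cx': 325.5496, 'cy': 198.7108, 'camera_from_world': [[-0.0283, -0.9993, 0.0261, 0.0947], [0.9987, -0.0272, 0.0435, -0.5045], [-0.0427, 0.0273, 0.9987, -0.9047], [0.0, 0.0, 0.0, 1.0]]}
scene {'color': 0, 'fx': 429.3855, 'fy': 429.3855, 'cx': 328.9926, 'cy': 189.6968, 'camera_from_world': [[-0.7508, -0.6605, 0.0014, 0.4562], [0.4751, -0.5385, 0.696, -0.2467], [-0.4589, 0.5232, 0.7181, -0.7408], [0.0, 0.0, 0.0, 1.0]]}
```

View pics/top0.png

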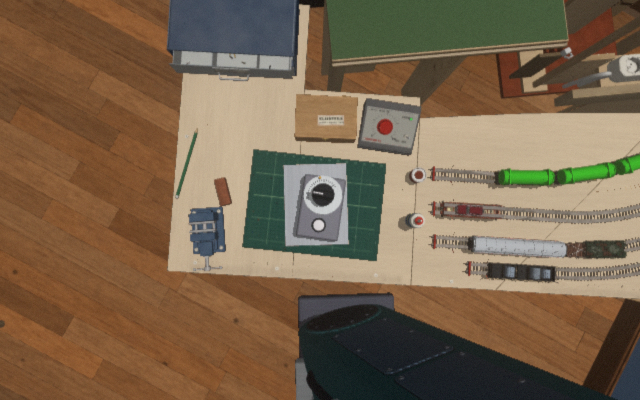

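View pics/scene0.png

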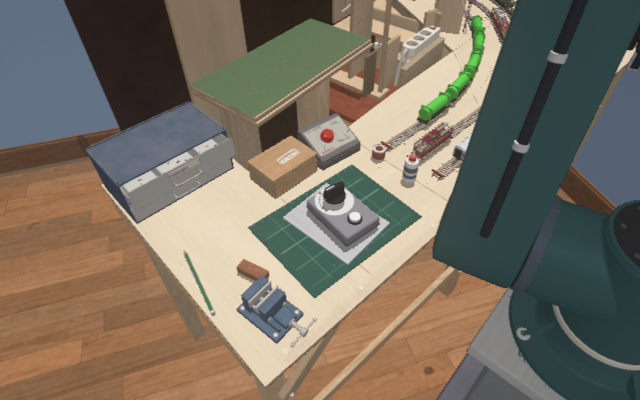

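Top view: the dial is near (323,195), the button near (319,225) and the timer's long axis nearly vertical. The bottle and tin are at (417,220) and (418,175), the rubber at (222,191). Next I'll write helpers and take an enlarged crop.

```bash
cat > h.py <<'E'
from cell import ctrl, cam
import cv2,numpy as np
def ray(im,u,v):
    T=im["camera_from_world"];R=T[:3,:3];c=-R.T@T[:3,3]
    d=R.T@np.array([(u-im["cx"])/im["fx"],-(v-im["cy"])/im["fy"],-1]);return c,d/np.linalg.norm(d)
def onz(im,u,v,z):
    c,d=ray(im,u,v);return c+d*(z-c[2])/d[2]
def tri(rs):
    A=0;b=0
    for c,d in rs:
        P=np.eye(3)-np.outer(d,d);A=A+P;b=b+P@c
    x=np.linalg.solve(A,b);return x,[np.linalg.norm((np.eye(3)-np.outer(d,d))@(x-c)) for c,d in rs]
def proj(im,p):
    q=im["camera_from_world"][:3]@np.append(p,1);return im["cx"]+im["fx"]*q[0]/-q[2],im["cy"]-im["fy"]*q[1]/-q[2]
E
python3 - <<'E'
from h import *
t=cam.get_image("top");s=cam.get_image("scene")
print("button",tri([ray(t,319,225),ray(s,355,217)]),"knob",tri([ray(t,322,194),ray(s,334,190)]))
print(onz(t,319,225,.05),onz(t,322,194,.06))
a=cv2.resize(t["color"][155:255,275:375],(500,500),interpolation=cv2.INTER_CUBIC)
cv2.imwrite("pics/c1.png",a[:,:,::-1])
T=cam.get_image("wrist");print(T["camera_from_world"].round(3).tolist(),T["fx"])
st=ctrl.state();R=T["camera_from_world"][:3,:3]
c=-R.T@T["camera_from_world"][:3,3];print("cam in tool",st["tool_rot"].T@(c-st["ee_pos"]),(R@st["tool_rot"]).round(3).tolist())
E
```

```text
button (array([0.45066613, 0.09764581, 0.04321839]), [np.float64(0.0009792754272356587), np.float64(0.0009792754272357515)]) knob (array([0.51457134, 0.08966662, 0.07162224]), [np.float64(0.0004877443525942863), np.float64(0.00048774435259441116)])
[0.45002624 0.09711662 0.05      ] [0.51482165 0.08914241 0.06      ]
[[0.365, -0.931, -0.001, -0.524], [0.896, 0.351, -0.272, 0.036], [0.254, 0.099, 0.962, -0.377], [0.0, 0.0, 0.0, 1.0]] 278.9860691395683
cam in tool [ 0.06822873 -0.0009643  -0.14090164] [[0.001, 1.0, 0.0], [0.962, -0.001, 0.272], [0.272, 0.0, -0.962]]
```

View pics/c1.png

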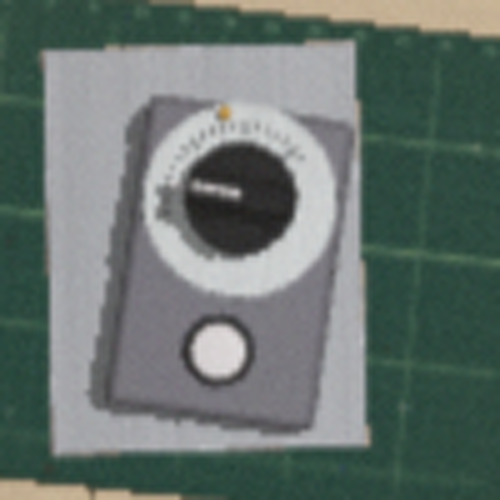

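The crop shows the pointer pointing left, nose line (190,185) to (240,193). The pin is at (224,112) and the button centre at (218,349). The cap and knob heights agree with the text. I'll move the wrist camera over the timer for a closer second measurement.

Units first: shifts go in shares of 50 mm and turns go in shares of 180 degrees. So 0.025 m is 0.5, -0.0213 m is -0.426.

```bash
echo '[{"finger_gap": 1,"d": [0.5,-0.426,0]},{"finger_gap": 1,"d": [0.5,-0.426,0]},{"finger_gap": 1,"d": [0.5,-0.426,0]},{"finger_gap": 1,"d": [0.5,-0.426,0]},{"finger_gap": 1,"d": [0.5,-0.426,0]},{"finger_gap": 1,"d": [0.5,-0.426,0]},{"finger_gap": 1,"d": [0.5,-0.426,0]},{"finger_gap": 1,"d": [0.5,-0.426,0]},{"finger_gap": 1,"d": [0.5,-0.426,0]},{"finger_gap": 1,"d": [0.5,-0.426,0]}]' > mv.in && python3 drive.py mv.in
echo '[{"finger_gap": 1,"d": [0.5,-0.426,0]},{"finger_gap": 1,"d": [0.5,-0.426,0]},{"finger_gap": 1,"d": [0.5,-0.426,0]},{"finger_gap": 1,"d": [0.5,-0.426,0]},{"finger_gap": 1,"d": [0.5,-0.426,0]},{"finger_gap": 1,"d": [0.5,-0.426,0]},{"finger_gap": 1,"d": [0.5,-0.426,0]},{"finger_gap": 1,"d": [0.5,-0.426,0]},{"finger_gap": 1,"d": [0.5,-0.426,0]},{"finger_gap": 1,"d": [0.5,-0.426,0]},{"finger_gap": 1}]' > mv.in && python3 drive.py mv.in
python3 - <<'E'
from h import *
print(ctrl.state()["q"])
w=cam.get_image("wrist");cv2.imwrite("pics/w1.png",w["color"][:,:,::-1])
np.savez("w1.npz",**w)
E
```

```text
time_s: 1.25
ee_pos: [0.3468, -0.1983, 0.2313]
tool_rot: [[0.931, 0.364, 0.0], [0.364, -0.931, -0.0], [0.0, 0.0, -1.0]]
ft_force: [-0.8, -0.9, 0.2]
finger_gap: 1.002
grasp_force: 0.0
time_s: 2.35
ee_pos: [0.5028, 0.0925, 0.2308]
tool_rot: [[0.93, 0.367, -0.0], [0.367, -0.93, 0.001], [0.0, -0.001, -1.0]]
ft_force: [-1.1, -0.0, 0.1]
finger_gap: 1.002
grasp_force: 0.0
[ 1.26530156e+00  1.37366581e+01 -4.71051218e+00  7.15617405e+01
  3.29009192e-02  1.59747161e+02]
```

View pics/w1.png

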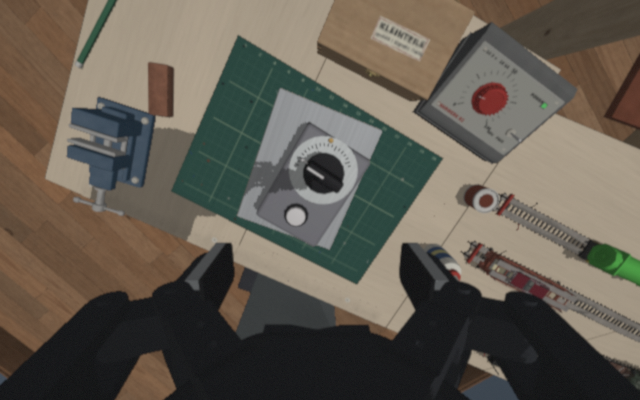

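Wrist view: dial centre about (324,172), brass pin about (331,140), nose line from about (308,168) to (322,178), button at (296,215). Now the measurements, by masks in all three cameras.

```bash
cat > m.py <<'E'
from h import *
def feats(im,c,r):
    """button centre, pin, nose blob, dial-disc ellipse near pixel c (radius r), on 8x enlarged crop"""
    x0,y0=int(c[0]-r),int(c[1]-r);k=8
    a=cv2.resize(im["color"][y0:y0+2*r,x0:x0+2*r],None,fx=k,fy=k,interpolation=cv2.INTER_CUBIC)
    h=cv2.cvtColor(a,cv2.COLOR_RGB2HSV)
    full=lambda p:np.array([(p[0]+.5)/k-.5+x0,(p[1]+.5)/k-.5+y0])
    def blobs(m):
        cs,_=cv2.findContours(m.astype(np.uint8),cv2.RETR_EXTERNAL,cv2.CHAIN_APPROX_NONE)
        return [(cv2.contourArea(q)/k/k,full(np.array(cv2.minEnclosingCircle(q)[0])),q) for q in sorted(cs,key=cv2.contourArea)[::-1] if len(q)>5 and cv2.contourArea(q)>2*k*k]
    W=(h[...,2]>165)&(h[...,1]<45);B=h[...,2]<75
    Y=(h[...,0]>10)&(h[...,0]<30)&(h[...,1]>110)&(h[...,2]>110)
    return blobs(W),blobs(B),blobs(Y),full
E
python3 - <<'E'
from m import *
t=cam.get_image("top");s=cam.get_image("scene");w=cam.get_image("wrist")
for n,im in(("top",t),("scene",s),("wrist",w)):
    c=proj(im,[.485,.093,.045]);print(n,np.round(c,1))
    W,B,Y,full=feats(im,c,55 if n!="top" else 40)
    for l,S in(("W",W),("B",B),("Y",Y)):
        for A,p,q in S[:6]:
            e=cv2.fitEllipse(q);print(l,round(A,1),full(e[0]).round(1),np.round(np.array(e[1])/8,1),round(e[2]))
k=cv2.resize(s["color"][160:260,290:390],(400,400),interpolation=cv2.INTER_CUBIC)
l=cv2.resize(w["color"][120:220,250:350],(400,400),interpolation=cv2.INTER_CUBIC)
cv2.imwrite("pics/c2.png",np.hstack([k,l])[:,:,::-1])
E
```

```text
top [320.5 208.4]
B 246.9 [283.1 225.2] [  6.1 102.9] 177
B 9.6 [280.2 245.5] [ 1.2 15.8] 177
scene [343.9 206.7]
W 806.8 [310.4 214.3] [35.3 53.6] 28
W 406.3 [359.1 234.7] [26.2 62.6] 47
W 181.5 [347.3 202.1] [11.7 26.8] 10
W 82.4 [354.5 215.7] [ 9.2 11.4] 95
W 43.4 [291.6 153.8] [ 5.6 12.5] 54
W 19.5 [322.5 152.1] [ 4.5 12.7] 79
B 337.3 [335.1 193.4] [19.  24.8] 43
B 140.5 [334.7 159.8] [ 7.1 40.8] 66
B 36.3 [318.7 218.4] [ 1.4 38.6] 134
B 32.6 [337.6 147. ] [14.5 48.7] 56
B 32.1 [354.4 217.8] [12.  13.7] 93
B 25.3 [355.4 272.3] [24.2 58.4] 0
Y 2.1 [319.1 192.1] [1.3 2. ] 179
wrist [309.7 189.7]
W 1368.9 [320.7 168.1] [59.5 63.6] 73
W 209.5 [293.6 214.3] [15.8 16.9] 88
W 9.2 [313.4 170.4] [ 0.9 16.2] 123
B 1291.7 [321.1 170.8] [39.4 42. ] 126
B 372.1 [352.5 210.3] [14.2 37.7] 27
B 367.9 [273.8 234.9] [10.  52.9] 113
B 330.4 [278.6 181.8] [20.2 27.9] 56
B 138.9 [339.1 235.2] [ 9.6 21. ] 32
B 135.5 [352.8 239.3] [10.6 20.4] 95
Y 4.7 [328.3 137.5] [2.4 2.6] 60
```

View pics/c2.png

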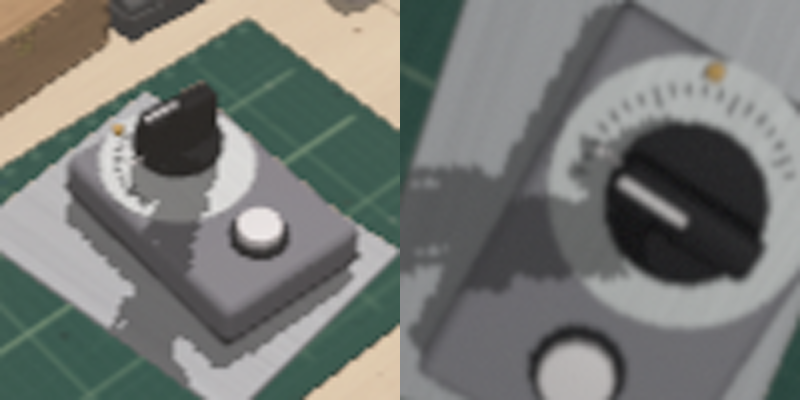

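Left half (scene): the pin is at crop (118,130), the nose line (148,122)-(180,98), the cap at (260,228). Right half (wrist): the pin is at (715,72), the nose (620,180)-(688,225). Next I'll triangulate and check against the given sizes.

```bash
python3 - <<'E'
from m import *
t=cam.get_image("top");s=cam.get_image("scene");w=cam.get_image("wrist")
b=tri([ray(t,318.6,224.8),ray(s,354.5,215.7),ray(w,293.6,214.3)])
p=tri([ray(t,319.8,177.4),ray(s,319.1,192.1),ray(w,328.3,137.5)])
n1=tri([ray(t,313,192),ray(s,327,190.5),ray(w,305,165)])
n2=tri([ray(t,323,193.6),ray(s,335,184.5),ray(w,322,176)])
for n,v in zip(("button","pin","nose","nose2"),(b,p,n1,n2)):print(n,v[0].round(4),np.round(v[1],4))
W,B,Y,full=feats(w,(310,190),55)
h=cv2.convexHull(W[0][2]);e=cv2.fitEllipse(h);c=full(e[0])
print("disc",c,np.array(e[1])/8,onz(w,*c,.04))
hb=full(np.array([q[0] for q in cv2.convexHull(B[0][2])]).T)
e=cv2.minEnclosingCircle(cv2.convexHull(B[0][2]));print("skirt",full(e[0]),e[1]/8,onz(w,*full(e[0]),.058))
for a in range(2):
  P=onz(w,*full(cv2.minAreaRect(B[0][2])[0]),.058)
  print(P)
d=onz(w,*c,.04)[:2]
bb,pp=b[0][:2],p[0][:2]
print("d-b",np.linalg.norm(d-bb),"d-p",np.linalg.norm(d-pp))
ang=lambda v:np.degrees(np.arctan2(v[1],v[0]))
print("timer x",ang(d-bb),"pin",ang(pp-d),"nose",ang((n1[0]-n2[0])[:2]),"nose on z .078",ang((onz(w,305,165,.078)-onz(w,322,176,.078))[:2]),ang((onz(t,313,192,.078)-onz(t,323,193.6,.078))[:2]))
W,B,Y,full=feats(w,(310,190),55);st=ctrl.state();print(st["ee_pos"],st["q"])
E
```

```text
button [0.4506 0.0994 0.0492] [0.0015 0.0012 0.0009]
pin [0.5514 0.094  0.0435] [0.0015 0.0012 0.001 ]
nose [0.5177 0.1085 0.0828] [0.0008 0.0001 0.0007]
nose2 [0.5139 0.0882 0.087 ] [0.0006 0.0001 0.0006]
disc [320.65071106 166.93736267] [66.43117523 67.11509705] [0.51497783 0.08994789 0.04      ]
skirt [321.495224   171.23707962] 21.776287078857422 [0.51342333 0.08858175 0.058     ]
[0.51384182 0.09028332 0.058     ]
[0.51384182 0.09028332 0.058     ]
d-b 0.06502603234666827 d-p 0.036646102603668844
timer x -8.360181733069542 pin 6.326355915338439 nose 79.44008040158596 nose on z .078 78.1028922418475 79.35575286798125
[0.50146067 0.08919511 0.2314626 ] [ 9.13853163e-01  1.35217033e+01 -4.89885644e+00  7.15688345e+01
 -2.82302296e-03  1.59617599e+02]
```

Checks hold: the cap is at z 0.049, the pin 36.6 mm and the button 65.0 mm from the dial axis. Dial axis (0.5145, 0.0895), pointer heading about 79°, pin about 6°, so roughly 73° clockwise. I'll approach with the tool x opposite the nose (yaw -101°), which leaves room on joint 6.

To row units: -8.5 degrees / 180 = -0.0472.

```bash
echo '[{"finger_gap": 0.7,"rot": [0,0,-0.0472]},{"finger_gap": 0.7,"rot": [0,0,-0.0472]},{"finger_gap": 0.7,"rot": [0,0,-0.0472]},{"finger_gap": 0.7,"rot": [0,0,-0.0472]},{"finger_gap": 0.7,"rot": [0,0,-0.0472]},{"finger_gap": 0.7,"rot": [0,0,-0.0472]},{"finger_gap": 0.7,"rot": [0,0,-0.0472]},{"finger_gap": 0.7,"rot": [0,0,-0.0472]},{"finger_gap": 0.7,"rot": [0,0,-0.0472]},{"finger_gap": 0.7,"rot": [0,0,-0.0472]}]' > mv.in && python3 drive.py mv.in >/dev/null
echo '[{"finger_gap": 0.5,"rot": [0,0,-0.0472]},{"finger_gap": 0.5,"rot": [0,0,-0.0472]},{"finger_gap": 0.5,"rot": [0,0,-0.0472]},{"finger_gap": 0.5,"rot": [0,0,-0.0472]},{"finger_gap": 0.5,"rot": [0,0,-0.0472]},{"finger_gap": 0.5,"rot": [0,0,-0.0472]},{"finger_gap": 0.5,"rot": [0,0,-0.0472]},{"finger_gap": 0.5,"rot": [0,0,-0.0472]},{"finger_gap": 0.5,"rot": [0,0,-0.0472]},{"finger_gap": 0.5,"rot": [0,0,-0.0472]}]' > mv.in && python3 drive.py mv.in >/dev/null
echo '[{"finger_gap": 0.5,"rot": [0,0,-0.0472]},{"finger_gap": 0.5,"rot": [0,0,-0.0472]},{"finger_gap": 0.5,"rot": [0,0,-0.0472]},{"finger_gap": 0.5,"rot": [0,0,-0.0472]},{"finger_gap": 0.5,"rot": [0,0,-0.0472]},{"finger_gap": 0.5,"rot": [0,0,-0.0472]},{"finger_gap": 0.5,"rot": [0,0,-0.0472]},{"finger_gap": 0.5,"rot": [0,0,-0.0472]},{"finger_gap": 0.5},{"finger_gap": 0.5}]' > mv.in && python3 drive.py mv.in
cat > go.py <<'E'
import sys
from h import *
s=ctrl.state();R=s["tool_rot"];tgt=np.array(eval(sys.argv[1]))
print("t",s["time_s"],"need tool xyz",(R.T@(tgt-s["ee_pos"])).round(4),"yaw",np.degrees(np.arctan2(R[1,0],R[0,0])).round(2),"f",s["ft_force"].round(2),"M",s["moment"].round(2),"q6",s["q"][5].round(1),"gap",round(s["finger_gap"],3))
E
python3 go.py "[.5145,.0895,.075]"
```

```text
time_s: 5.7
ee_pos: [0.5016, 0.0895, 0.2314]
tool_rot: [[-0.19, -0.982, 0.0], [-0.982, 0.19, -0.0], [-0.0, -0.0, -1.0]]
ft_force: [0.1, -0.1, 0.3]
finger_gap: 0.499
grasp_force: 0.0
t 5.7 need tool xyz [-0.0024 -0.0126  0.1564] yaw -100.94 f [ 0.06 -0.09  0.34] M [-0.05  0.05 -0.03] q6 -78.1 gap 0.499
```

To row units: 0.03 m is 0.6, 0.02 m is 0.4.

```bash
echo '[{"finger_gap": 0.5,"d": [-0.024,-0.126,0.4]},{"finger_gap": 0.5,"d": [-0.024,-0.126,0.4]},{"finger_gap": 0.5,"d": [0,0,0.6]},{"finger_gap": 0.5,"d": [0,0,0.6]},{"finger_gap": 0.5,"d": [0,0,0.2]},{"finger_gap": 0.5},{"finger_gap": 0.5}]' > mv.in && python3 drive.py mv.in >/dev/null
python3 go.py "[.5145,.0895,.062]"
python3 - <<'E'
from h import *
w=cam.get_image("wrist");a=w["color"].copy()
for p in([.5145,.0895,.084],[.5145,.0895,.059]):
    cv2.circle(a,tuple(int(round(v)) for v in proj(w,p)),3,(255,0,0),-1)
cv2.imwrite("pics/w2.png",a[:,:,::-1])
E
```

```text
t 6.4 need tool xyz [0.0005 0.0006 0.0604] yaw -100.72 f [0.32 0.02 0.11] M [-0.01  0.01  0.  ] q6 -78.3 gap 0.499
```

View pics/w2.png

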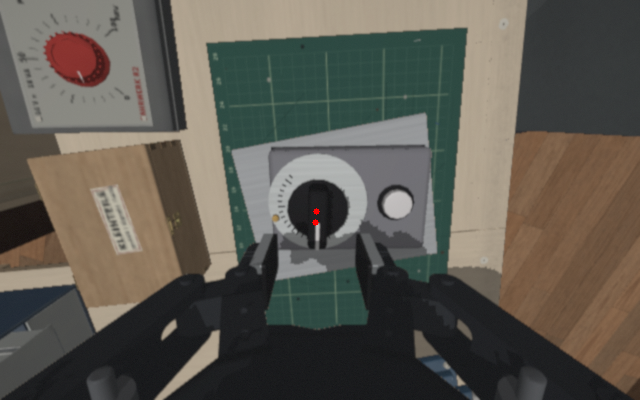

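The marks (316,212) and (315,223) lie on the bar's middle. The bar is parallel to the image columns and centred between the fingers, with the nose toward the hand. Descend and close.

To row units: 0.02 m is 0.4, 0.01 m is 0.2.

```bash
echo '[{"finger_gap": 0.5,"d": [0.01,0.012,0.4]},{"finger_gap": 0.5,"d": [0,0,0.4]},{"finger_gap": 0.5,"d": [0,0,0.2]},{"finger_gap": 0.5,"d": [0,0,0.12]},{"finger_gap": 0.5}]' > mv.in && python3 drive.py mv.in 60
echo '[{"finger_gap": 0.0},{"finger_gap": 0.0},{"finger_gap": 0.0},{"finger_gap": 0.0},{"finger_gap": 0.0},{"finger_gap": 0.0}]' > mv.in && python3 drive.py mv.in 60
python3 go.py "[.5145,.0895,.062]"
```

```text
time_s: 6.95
ee_pos: [0.514, 0.0895, 0.0655]
tool_rot: [[-0.185, -0.983, 0.0], [-0.983, 0.185, 0.0], [-0.0, -0.0, -1.0]]
ft_force: [-0.7, -0.4, 0.3]
finger_gap: 0.502
grasp_force: 0.0
time_s: 7.55
ee_pos: [0.5142, 0.0896, 0.0655]
tool_rot: [[-0.185, -0.983, 0.001], [-0.983, 0.185, 0.0], [-0.0, -0.001, -1.0]]
ft_force: [1.6, -0.7, 1.8]
finger_gap: 0.149
grasp_force: 61.3
t 7.55 need tool xyz [ 0.     -0.0004  0.0035] yaw -100.64 f [ 1.63 -0.67  1.8 ] M [ 0.   -0.38  0.02] q6 -78.4 gap 0.149
```

To row units: 0.0005 m is 0.01.

```bash
for i in 1 2; do echo '[{"finger_gap": 0.0,"d": [0,0,0.01]},{"finger_gap": 0.0,"d": [0,0,0.01]},{"finger_gap": 0.0}]' > mv.in && python3 drive.py mv.in 60 | grep -E 'ee_pos|ft'; done
```

```text
ee_pos: [0.5138, 0.0895, 0.0642]
ft_force: [1.2, -0.2, 1.6]
ee_pos: [0.5138, 0.0895, 0.0632]
ft_force: [0.5, -0.3, 0.9]
```

To row units: 0.0005 m is 0.01.

```bash
echo '[{"finger_gap": 0.0,"d": [0,0,0.01]},{"finger_gap": 0.0}]' > mv.in && python3 drive.py mv.in 60 | grep -E 'ee_pos|ft';echo '[{"finger_gap": 0.0,"d": [0,0,0.01]},{"finger_gap": 0.0}]' > mv.in && python3 drive.py mv.in 60 | grep -E 'ee_pos|ft'
```

```text
ee_pos: [0.5137, 0.0896, 0.0627]
ft_force: [1.2, -0.1, 0.4]
ee_pos: [0.5138, 0.0896, 0.0623]
ft_force: [-0.5, 0.3, 3.4]
```

To row units: 0.0005 m is 0.01.

```bash
echo '[{"finger_gap": 0.0,"d": [0,0,0.01]},{"finger_gap": 0.0}]' > mv.in && python3 drive.py mv.in 60 | grep -E 'ee_pos|ft';echo '[{"finger_gap": 0.0,"d": [0,0,0.01]},{"finger_gap": 0.0}]' > mv.in && python3 drive.py mv.in 60 | grep -E 'ee_pos|ft'
```

```text
ee_pos: [0.5138, 0.0896, 0.062]
ft_force: [-1.6, 0.7, 7.8]
ee_pos: [0.5139, 0.0896, 0.0618]
ft_force: [-2.0, -0.7, 11.7]
```

To row units: 0.0005 m is 0.01.

```bash
echo '[{"finger_gap": 0.0,"d": [0,0,0.01]},{"finger_gap": 0.0}]' > mv.in && python3 drive.py mv.in 60 | grep -E 'ee_pos|ft';echo '[{"finger_gap": 0.0,"d": [0,0,0.008]},{"finger_gap": 0.0},{"finger_gap": 0.0}]' > mv.in && python3 drive.py mv.in 60 | grep -E 'ee_pos|ft'
```

```text
ee_pos: [0.5139, 0.0896, 0.0615]
ft_force: [-4.3, -0.1, 16.8]
ee_pos: [0.5139, 0.0896, 0.0613]
ft_force: [-4.7, -0.5, 20.4]
```

To row units: 0.0003 m is 0.006, 3 degrees / 180 = 0.0167.

```bash
echo '[{"finger_gap": 0.0,"d": [0,0.006,0]},{"finger_gap": 0.0,"rot": [0,0,0.0167]},{"finger_gap": 0.0,"rot": [0,0,0.0167]},{"finger_gap": 0.0}]' > mv.in && python3 drive.py mv.in 60 >/dev/null; python3 go.py "[.5139,.0896,.0613]"
```

```text
t 9.85 need tool xyz [-0.      0.0001  0.    ] yaw -106.74 f [-2.75 -0.3  19.22] M [-0.16  0.71  0.07] q6 -72.3 gap 0.152
```

To row units: 3 degrees / 180 = 0.0167.

```bash
echo '[{"finger_gap": 0.0,"rot": [0,0,0.0167]},{"finger_gap": 0.0,"rot": [0,0,0.0167]},{"finger_gap": 0.0,"rot": [0,0,0.0167]},{"finger_gap": 0.0,"rot": [0,0,0.0167]}]' > mv.in && python3 drive.py mv.in 60 >/dev/null; python3 go.py "[.5139,.0896,.0613]"
python3 - <<'E'
from h import *
w=cam.get_image("wrist");s=cam.get_image("scene")
k=cv2.resize(s["color"][150:250,290:390],(400,400),interpolation=cv2.INTER_CUBIC)
l=cv2.resize(w["color"][100:300,220:420],(400,400),interpolation=cv2.INTER_CUBIC)
cv2.imwrite("pics/c3.png",np.hstack([k,l])[:,:,::-1])
E
```

```text
t 10.25 need tool xyz [0.     0.0002 0.0001] yaw -118.75 f [-2.54 -1.99 17.24] M [-0.25  0.52  0.22] q6 -60.3 gap 0.148
```

View pics/c3.png

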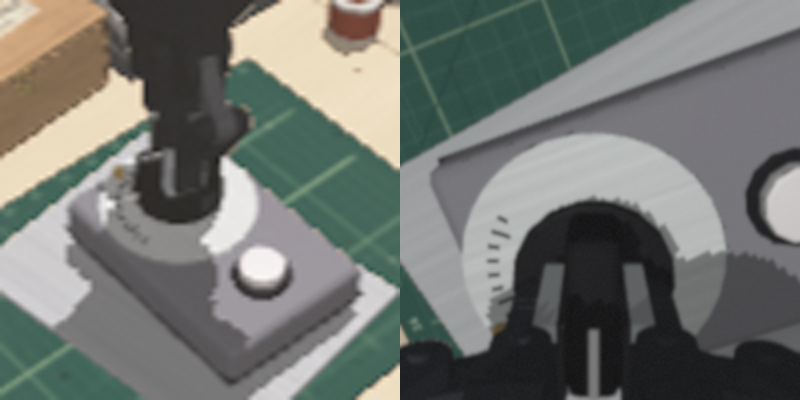

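Left half: the button is at (262,272), nearly where it was (228+40), and the pin is still at (120,173). The bar turns within the fingers and the housing keeps its heading. Now a numeric check of the timer's place without pictures.

```bash
cat > chk.py <<'E'
from m import *
w=cam.get_image("wrist")
c=proj(w,[.4506,.0994,.0495]);r=22
W,B,Y,f=feats(w,c,r)
print("button",[(round(A),onz(w,*p,.0495).round(4)[:2]) for A,p,q in W if A>60])
s=cam.get_image("scene")
W,B,Y,f=feats(s,proj(s,[.4506,.0994,.0495]),14);print("scene button",[(round(A),onz(s,*p,.0495).round(4)[:2]) for A,p,q in W if A>30])
c=proj(s,[.5514,.094,.0435]);W,B,Y,f=feats(s,c,12);print("scene pin",[(round(A),onz(s,*p,.0435).round(4)[:2]) for A,p,q in Y])
c=proj(w,[.5514,.094,.0435])
if 15<c[0]<620 and 15<c[1]<385:
    W,B,Y,f=feats(w,c,14);print("wrist pin",[(round(A),onz(w,*p,.0435).round(4)[:2]) for A,p,q in Y])
E
python3 chk.py; python3 go.py "[.5139,.0896,.0613]"
```

```text
button [(1116, array([0.4487, 0.0984]))]
scene button [(122, array([0.4766, 0.0899])), (95, array([0.4512, 0.098 ]))]
scene pin []
wrist pin []
t 10.45 need tool xyz [0.     0.0002 0.0001] yaw -118.64 f [-3.63 -0.58 18.6 ] M [-0.23  0.56  0.06] q6 -60.4 gap 0.148
```

The button hasn't moved, so the timer holds. Keep turning.

To row units: 0.0002 m is 0.004, 3 degrees / 180 = 0.0167.

```bash
echo '[{"finger_gap": 0.0,"d": [0,0,0.004],"rot": [0,0,0.0167]},{"finger_gap": 0.0,"rot": [0,0,0.0167]},{"finger_gap": 0.0,"rot": [0,0,0.0167]},{"finger_gap": 0.0,"rot": [0,0,0.0167]},{"finger_gap": 0.0,"rot": [0,0,0.0167]}]' > mv.in && python3 drive.py mv.in 60 >/dev/null; python3 go.py "[.5139,.0896,.0613]"; python3 chk.py
```

```text
t 10.95 need tool xyz [0.0001 0.0003 0.    ] yaw -133.75 f [-2.88 -0.7  20.89] M [-0.39  0.55  0.22] q6 -45.3 gap 0.145
button [(1203, array([0.4485, 0.0993]))]
scene button [(121, array([0.4766, 0.0899])), (95, array([0.451 , 0.0983]))]
scene pin [(2, array([0.551 , 0.0958]))]
wrist pin []
```

To row units: 3 degrees / 180 = 0.0167.

```bash
echo '[{"finger_gap": 0.0,"rot": [0,0,0.0167]},{"finger_gap": 0.0,"rot": [0,0,0.0167]},{"finger_gap": 0.0,"rot": [0,0,0.0167]},{"finger_gap": 0.0,"rot": [0,0,0.0167]},{"finger_gap": 0.0,"rot": [0,0,0.0167]},{"finger_gap": 0.0,"rot": [0,0,0.0167]}]' > mv.in && python3 drive.py mv.in 60 >/dev/null; python3 go.py "[.5139,.0896,.0613]"; python3 chk.py
```

```text
t 11.65 need tool xyz [0.0003 0.0005 0.    ] yaw -151.76 f [-1.89 -3.08 19.98] M [-0.68  0.47  0.3 ] q6 -27.3 gap 0.146
button [(1302, array([0.4483, 0.0991]))]
scene button [(121, array([0.4766, 0.09  ])), (95, array([0.451 , 0.0983]))]
scene pin []
wrist pin []
```

To row units: 3.8 degrees / 180 = 0.0211.

```bash
echo '[{"finger_gap": 0.0,"rot": [0,0,0.0167]},{"finger_gap": 0.0,"rot": [0,0,0.0167]},{"finger_gap": 0.0,"rot": [0,0,0.0167]},{"finger_gap": 0.0,"rot": [0,0,0.0167]},{"finger_gap": 0.0,"rot": [0,0,0.0167]},{"finger_gap": 0.0,"rot": [0,0,0.0167]},{"finger_gap": 0,"rot": [0,0,0.0211]},{"finger_gap": 0}]' > mv.in && python3 drive.py mv.in 60 >/dev/null; python3 go.py "[.5139,.0896,.0613]"; python3 chk.py
```

```text
t 12.55 need tool xyz [0.0004 0.0005 0.    ] yaw -173.58 f [-1.7  -4.92 18.48] M [-0.89  0.39  0.06] q6 -5.5 gap 0.145
button [(1372, array([0.4483, 0.0995]))]
scene button [(119, array([0.4766, 0.0899])), (96, array([0.451 , 0.0982]))]
scene pin []
wrist pin []
```

To row units: -0.0005 m is -0.01, -0.0004 m is -0.008.

```bash
echo '[{"finger_gap": 0,"d": [0,0,-0.01]},{"finger_gap": 0,"d": [0,0,-0.01]},{"finger_gap": 0,"d": [0,0,-0.01]},{"finger_gap": 0,"d": [0,0,-0.008]},{"finger_gap": 0}]' > mv.in && python3 drive.py mv.in 60 >/dev/null; python3 go.py "[.5139,.0896,.0613]"
echo '[{"finger_gap": 0.45},{"finger_gap": 0.45},{"finger_gap": 0.45},{"finger_gap": 0.45}]' > mv.in && python3 drive.py mv.in | grep gap
echo '[{"finger_gap": 0.45,"d": [0,0,-0.2]},{"finger_gap": 0.45,"d": [0,0,-0.6]},{"finger_gap": 0.45,"d": [0,0,-0.6]},{"finger_gap": 0.45,"d": [0,0,-0.6]},{"finger_gap": 0.45,"d": [0,0,-0.6]},{"finger_gap": 0,"d": [0,0,-0.4]},{"finger_gap": 0},{"finger_gap": 0}]' > mv.in && python3 drive.py mv.in
python3 - <<'E'
from h import *
w=cam.get_image("wrist");s=cam.get_image("scene");np.savez("w3.npz",**w)
k=cv2.resize(s["color"][150:250,290:390],(400,400),interpolation=cv2.INTER_CUBIC)
c=proj(w,[.485,.095,.05]);x,y=int(c[0])-60,int(c[1])-60;y=max(y,0);print(x,y)
l=cv2.resize(w["color"][y:y+120,x:x+120],(400,400),interpolation=cv2.INTER_CUBIC)
cv2.imwrite("pics/c4.png",np.hstack([k,l])[:,:,::-1])
E
```

```text
t 13.15 need tool xyz [0.     0.0002 0.001 ] yaw -173.45 f [ 1.94 -2.65  6.33] M [-0.62 -0.42  0.03] q6 -5.6 gap 0.144
finger_gap: 0.452
time_s: 14.35
ee_pos: [0.5135, 0.0896, 0.2124]
tool_rot: [[-0.993, -0.114, 0.001], [-0.114, 0.993, 0.0], [-0.001, 0.0, -1.0]]
ft_force: [-0.9, 0.4, -0.5]
finger_gap: 0.001
grasp_force: 0.0
263 99
```

View pics/c4.png

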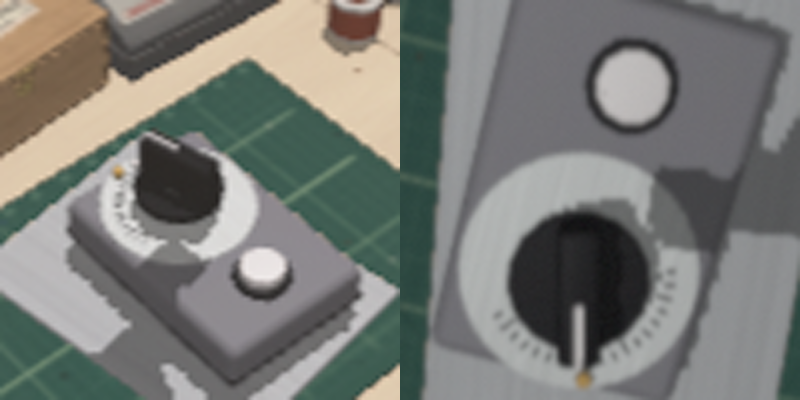

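The nose line runs (579,305) to (577,366) in the crop and the pin is at (584,379), so they look aligned. Next I'll check numerically, allowing for their different heights.

```bash
python3 - <<'E'
from m import *
w=cam.get_image("wrist");s=cam.get_image("scene");t=cam.get_image("top")
W,B,Y,f=feats(w,proj(w,[.545,.094,.045]),25)
P=[f(np.array(cv2.fitEllipse(q)[0])) if len(q)>5 else p for A,p,q in Y];print("pin px",P)
for A,p,q in W[:5]:print("W",round(A,1),p)
W,B,Y,f=feats(w,proj(w,[.485,.095,.05]),60)
hull=cv2.convexHull(W[0][2]);e=cv2.fitEllipse(hull);c=f(e[0]);D=onz(w,*c,.04)
for A,p,q in W[:5]:
    if 5<A<60: print("nose",A,p,[f(v[0]) for v in (q[q[:,0,1].argmin()],q[q[:,0,1].argmax()])])
    if 80<A<400: print("button",onz(w,*p,.0495))
pin=onz(w,*P[0],.0435)
n1,n2=onz(w,316.7,190.5,.082),onz(w,316.1,208.8,.080)
a=lambda v:np.degrees(np.arctan2(v[1],v[0]))
print("D",D,"pin",pin,np.linalg.norm((pin-D)[:2]),"pin ang",a(pin-D),"nose ang",a(n2-n1),a(n2-D))
E
python3 go.py "[.4506,.099,.056]"
```

```text
pin px [array([317.58183479, 213.38916779])]
W 190.7 [302.1875 200.4375]
W 125.7 [331.375 202.   ]
W 7.6 [316.25   196.6875]
button [0.44753082 0.09955718 0.0495    ]
button [0.52237079 0.11430372 0.0495    ]
nose 7.5859375 [316.25   196.6875] [array([316.3125, 192.6875]), array([316.0625, 200.6875])]
D [0.50985351 0.0857831  0.04      ] pin [0.54818819 0.09600553 0.0435    ] 0.03967424096712229 pin ang 14.931213907766775 nose ang 4.854745053986726 17.067314657969728
t 14.6 need tool xyz [0.0609 0.0165 0.1555] yaw -173.44 f [-0.01 -0.51 -0.01] M [-0.01 -0.03  0.03] q6 -5.6 gap -0.001
```

The hull only covered part of the shadow-split disc, so I'll refit over all its pieces and settle the axis from that plus the housing direction.

```bash
python3 - <<'E'
from m import *
a=lambda v:np.degrees(np.arctan2(v[1],v[0]))
w=cam.get_image("wrist")
W,B,Y,f=feats(w,proj(w,[.485,.095,.05]),60)
dc=np.array(proj(w,[.5135,.09,.04]))
# disc pieces: all bright blobs near the dial -> world points on housing top -> circle
pts=np.vstack([q for A,p,q in W if np.linalg.norm(p-dc)<30])
h=cv2.convexHull(pts)
X=np.array([onz(w,*f(v[0]),.040)[:2] for v in pts])
c,r=cv2.minEnclosingCircle(np.array([onz(w,*f(v[0]),.04)[:2]*1000 for v in h],np.float32))
D=np.array(c)/1000;print("minEnc",D,r)
# refine on outer-rim points
for _ in range(15):
    d=np.linalg.norm(X-D,axis=1);k=d>.0375 if _==0 else abs(d-R)<.0015
    Q=X[k];s=np.linalg.lstsq(np.c_[2*Q,np.ones(len(Q))],(Q**2).sum(1),rcond=None)[0];D=s[:2];R=np.sqrt(s[2]+D@D)
print("rim",D,R,k.sum())
pin=onz(w,317.58,213.39,.0435)[:2]
b=onz(w,*[p for A,p,q in W if 80<A<400][0],.0495)[:2]
print("pin r",np.linalg.norm(pin-D),"pin ang",a(pin-D),"d-b",np.linalg.norm(D-b),"timer",a(D-b))
# skirt circle
x0=[ (A,onz(w,*p,.055).round(4)) for A,p,q in B[:3]];print(x0)
# intersection of circles: axis 65 mm from button, 37.5 from pin
dd=np.linalg.norm(pin-b);u=(pin-b)/dd;x=(dd*dd+.065**2-.0375**2)/2/dd;y=np.sqrt(max(0,.065**2-x*x))
C=b+u*x+np.array([u[1],-u[0]])*y;print("dist",dd,"axis",C,"pin ang",a(pin-C))
E
```

```text
minEnc [0.51179605 0.08957812] 40.639671325683594
rim [0.51162675 0.08967891] 0.040093284025284566 1380
pin r 0.037184116665201716 pin ang 9.78020264450091 d-b 0.06490952512805388 timer -8.672059243929775
[(1343.25, array([0.5132, 0.0913, 0.055 ])), (620.65625, array([0.4474, 0.0996, 0.055 ])), (429.0625, array([0.4624, 0.0336, 0.055 ]))]
dist 0.10087087734339407 axis [0.51152741 0.08849877] pin ang 11.531597287045013
```

Rim radius 40.1 mm, pin radius 37.2 mm and axis-button distance 64.9 mm all fit. They put the pin at about 9.8° and the pointer at 5 to 6.5°, so I may be a few degrees past it. I'll look from closer before deciding.

To row units: -0.03 m is -0.6, -0.025 m is -0.5.

```bash
echo '[{"finger_gap": 0,"d": [-0.5,0,0]},{"finger_gap": 0,"d": [-0.6,0,0.4]},{"finger_gap": 0,"d": [0,0,0.6]},{"finger_gap": 0,"d": [0,0,0.5]},{"finger_gap": 0},{"finger_gap": 0}]' > mv.in && python3 drive.py mv.in | grep ee
cat > ang.py <<'E'
from m import *
a=lambda v:np.degrees(np.arctan2(v[1],v[0]))
w=cam.get_image("wrist");dc=np.array(proj(w,[.5135,.09,.04]))
W,B,Y,f=feats(w,dc,62)
X=np.array([onz(w,*f(v[0]),.040)[:2] for A,p,q in W for v in q]);D=np.array([.5125,.0895]);R=.040
for i in range(20):
    k=abs(np.linalg.norm(X-D,axis=1)-R)<(.003 if i<5 else .0012)
    Q=X[k];s=np.linalg.lstsq(np.c_[2*Q,np.ones(len(Q))],(Q**2).sum(1),rcond=None)[0];D=s[:2];R=np.sqrt(s[2]+D@D)
print("rim",D,R,k.sum(),"dial px",dc)
for A,p,q in Y:
    P=onz(w,*p,.0435)[:2];print("pin",round(A,1),p,"r",np.linalg.norm(P-D),"ang",a(P-D))
for A,p,q in W:
    e=cv2.minAreaRect(q);L=max(e[1])/8;S=min(e[1])/8
    if 4<A<120 and L>2.5*S:
        b=cv2.boxPoints(e);b=b[np.argsort(np.linalg.norm(b-b[0],axis=1))]
        m1,m2=f((b[0]+b[1])/2),f((b[2]+b[3])/2)
        print("nose",round(A,1),m1,m2,[round(a((onz(w,*m2,z)-onz(w,*m1,z))[:2]),1) for z in(.078,.082)],"from axis at z.08:",a(onz(w,*f(e[0]),.08)[:2]-D))
x,y=int(dc[0])-62,int(dc[1])-62
cv2.imwrite("pics/c5_%d.png"%int(ctrl.state()["time_s"]*100),cv2.resize(w["color"][y:y+124,x:x+124],(496,496),interpolation=cv2.INTER_CUBIC)[:,:,::-1])
E
python3 ang.py; ls pics
```

```text
ee_pos: [0.5681, 0.0959, 0.1375]
rim [0.51214696 0.08983995] 0.04079035626516809 1947 dial px [315.83159977 137.91917043]
nose 61.6 [315.9375 141.4375] [315.9375 168.8125] [np.float64(6.6), np.float64(6.6)] from axis at z.08: 7.350720976820464
c1.png
c2.png
c3.png
c4.png
c5_1530.png
scene0.png
top0.png
w1.png
w2.png
```

View pics/c5_1530.png

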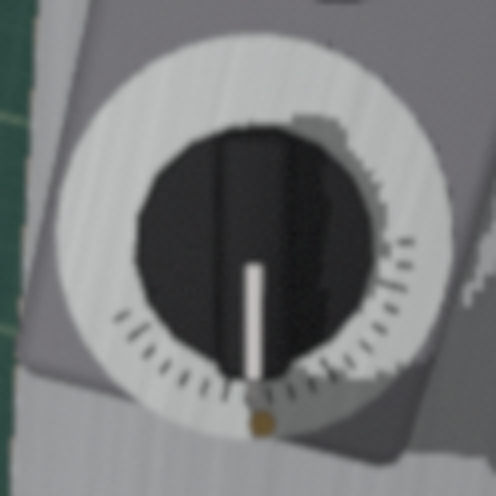

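Pin at (262,423), disc centre about (254,237), nose line vertical at column 254. The pointer is about 2.5° (1.4 mm) off the pin mark, within 3.5 mm. Now the button, at the dial axis minus 65 mm: (0.4497, 0.0992).

To row units: 0.03 m is 0.6, 0.0272 m is 0.544.

```bash
echo '[{"finger_gap": 0,"d": [0.6,0.084,0]},{"finger_gap": 0,"d": [0.6,0.084,0]},{"finger_gap": 0,"d": [0.6,0.084,0]},{"finger_gap": 0,"d": [0.544,0.082,0.4]},{"finger_gap": 0,"d": [0,0,0.6]},{"finger_gap": 0,"d": [0,0,0.5]},{"finger_gap": 0},{"finger_gap": 0}]' > mv.in && python3 drive.py mv.in >/dev/null; python3 go.py "[.4497,.0992,.050]"
```

```text
t 16.1 need tool xyz [0.0009 0.0002 0.0135] yaw -173.44 f [ 0.34 -0.2   0.56] M [ 0.07 -0.05  0.01] q6 -4.3 gap 0.002
```

To row units: 0.007 m is 0.14, 0.004 m is 0.08.

```bash
echo '[{"finger_gap": 0,"d": [0.018,0,0.14]},{"finger_gap": 0,"d": [0,0,0.08]},{"finger_gap": 0,"d": [0,0,0.04]},{"finger_gap": 0}]' > mv.in && python3 drive.py mv.in >/dev/null; python3 go.py "[.4497,.0992,.050]"
echo '[{"finger_gap": 0,"d": [0,0,0.02]},{"finger_gap": 0,"d": [0,0,0.02]},{"finger_gap": 0,"d": [0,0,0.02]},{"finger_gap": 0}]' > mv.in && python3 drive.py mv.in >/dev/null; python3 go.py "[.4497,.0992,.050]"
```

```text
t 16.5 need tool xyz [-0.0005  0.0002 -0.0008] yaw -173.44 f [0.97 0.01 2.28] M [-0.01 -0.12 -0.03] q6 -4.3 gap -0.002
t 16.9 need tool xyz [-0.0005  0.0002 -0.0038] yaw -173.44 f [0.57 0.42 4.72] M [ 0.01 -0.19 -0.01] q6 -4.3 gap -0.0
```

To row units: 0.001 m is 0.02, 0.0005 m is 0.01.

```bash
echo '[{"finger_gap": 0,"d": [0,0,0.02]},{"finger_gap": 0,"d": [0,0,0.01]},{"finger_gap": 0}]' > mv.in && python3 drive.py mv.in >/dev/null; python3 go.py "[.4497,.0992,.050]"
echo '[{"finger_gap": 0,"d": [0,0,0.01]},{"finger_gap": 0}]' > mv.in && python3 drive.py mv.in >/dev/null; python3 go.py "[.4497,.0992,.050]"
```

```text
t 17.2 need tool xyz [-0.0005  0.0002 -0.0051] yaw -173.44 f [-0.1  -0.53  8.5 ] M [-0.05  0.04  0.01] q6 -4.3 gap -0.001
t 17.4 need tool xyz [-0.0005  0.0001 -0.0053] yaw -173.44 f [-2.380e+00 -1.000e-02  1.635e+01] M [-0.09  0.48 -0.01] q6 -4.3 gap 0.002
```

The force rose steeply past 6 N, so the button is on its stop. Retreat straight up.

To row units: -0.04 m is -0.8, -0.03 m is -0.6.

```bash
echo '[{"finger_gap": 0,"d": [0,0,-0.04]},{"finger_gap": 0,"d": [0,0,-0.12]},{"finger_gap": 0,"d": [0,0,-0.4]},{"finger_gap": 0,"d": [0,0,-0.8]},{"finger_gap": 0,"d": [0,0,-0.8]},{"finger_gap": 0,"d": [-0.6,0,-0.6]},{"finger_gap": 0,"d": [-0.6,0,0]},{"finger_gap": 0},{"finger_gap": 0},{"finger_gap": 0}]' > mv.in && python3 drive.py mv.in | grep -E 'time|ee|ft'
python3 ang.py; python3 chk.py
```

```text
time_s: 18.4
ee_pos: [0.5075, 0.1058, 0.1817]
ft_force: [0.9, -0.6, -0.1]
rim [0.51167773 0.08981589] 0.040479348708002585 1604 dial px [299.86305827 192.94667457]
pin 8.1 [301.83618927 225.52864075] r 0.03692882458418364 ang 9.282594659169416
button [(405, array([0.4475, 0.0998]))]
scene button [(119, array([0.4756, 0.0933])), (85, array([0.4505, 0.0989]))]
scene pin []
wrist pin [(8, array([0.5481, 0.0959]))]
```

```bash
python3 -c "
from cell import ctrl, cam
print(ctrl.finish_job())"
```

```text
the job is handed in; nothing more can be done
None
```

The job is handed in, though no verdict came back: the knob was turned to about 2.7° (1.5 mm) short of exact alignment with the pin, within the 3.5 mm limit; the start button was pressed to its stop and released; and the timer and pin measured in place.

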